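Strainer onto the oil pot, cover off and held

TASK

Take the oil pot's nested pair of lids by the strainer's thin centre stem, lower both together gently onto the open pot until the strainer sits fully home in its mouth, and only then let go of the stem. Then take the outer cover alone by its thick wooden collar, lift it straight up off the strainer until its whole rim is clear above the tip of the stem, and finish still holding it there, level, straight above the pot, ready for oil to be strained. Leave the strainer seated flat, never part the cover from the strainer anywhere but on the pot, and leave the pot and everything else on the counter where they are.

Things in the scene. Friction and masses are not known exactly. Their poses are not given: they have to be found in the camera images.
- pot: loose open round steel pot, 0.9 kg, 100 high, outer diameter 100, mouth (inner) diameter 92, wall 4, with two small lug handles on opposite sides (along its own +y and -y, reaching 74 from the axis, 66 above its foot). Origin: centre of its underside, z up. It may be on either side of the counter, and the nested lids on the other.
- strainer: inner lid: loose steel strainer, 0.2 kg, round about z. Origin: centre of its flat foot. Heights above it: plug 0 to 18 (diameter 72 at the foot, 84 from 8 up; 4 play all round in the pot's mouth); flange 18 to 22, diameter 110, which rests on the pot's rim; wooden centre stem, diameter 14, up to 79. Starts standing on its foot on the counter, cover on it. Fully home: origin 82 above the pot's origin.
- cover: outer lid: loose steel cover, 0.2 kg, round about z. Origin: centre of its plate's underside. Plate diameter 120, 3 thick; edge skirt reaching 10 below the origin (inner diameter 116, 3 play round the strainer's flange); wooden centre collar, outer diameter 40, from 3 to 29 above the origin, with a through hole of diameter 22 for the stem. Nested: origin 22 above the strainer's; nothing latches.
- stem_top (a point): tip of the strainer's stem, on its axis, 79 above its foot. Nested, the top 28 of the stem stand free above the cover's collar; the cover rests on the flange, so lifting by the stem lifts both lids.
- collar_top (a point): centre of the top of the cover's collar, 29 above the cover's origin. Nested, the stem's tip is 28 higher, between the fingers of a gripper on the collar. The whole cover is above the stem's tip once lifted 67 from its nested place.
- mug: bystander: white mug, 68 across, 75 high, with a handle; origin centre of underside
- jar: bystander: glass jar with a steel cap, 68 across, 110 high; origin centre of underside
- scraper: bystander: steel griddle scraper, blade 90 wide, wooden handle, 220 long, 18 high, lying flat; origin centre of underside
- basin: bystander: blue enamel basin, 220 across, 80 high; origin centre of underside
- sauce: bystander: amber glass bottle, 60 across, 200 high; origin centre of underside
- can: bystander: closed can, 72 across, 90 high; origin centre of underside

How it is judged:
By the outcome, as a careful person would: the job done as asked, in the order asked, and still so for the second after the job is handed in, while the arm keeps its last pose, push and grip.
It also fails if it takes over 48 s, if anything falls off the work surface, if the arm or the gripper's body presses on something with over 40 N, if the wrist force passes 120 N, or if a joint passes its speed limit or range.

ROBOT

A 6-joint arm with a two-finger parallel gripper is mounted at the origin on the work surface. World frame = base frame: x ahead of the robot, y to its left, z up, the work surface at z = 0. Lengths are in m, angles in rad, forces in N, time in s.
With the tool pointing down it reaches from about 0.225 to 0.875 m from the base axis. Payload 3.4 kg.
Tool frame: the origin (TCP) lies on the centre line of the jaws, within the pads' length; the fingertips stand 17 mm ahead of it and the grasp point (between the pads) lies 2 mm behind it; z points along the fingers, y is the line along which they close (so a half turn about z gives the same grasp; the last joint's range is limited). The gripper opens to 85 mm and grips with 20 to 120 N. Pads are 22 mm wide; open, the fingers measure 114 mm over their backs; the gripper's body (76 mm by 85 mm) begins 54 mm behind the grasp point. The pads swing forward as they close: fully open they stand 13 mm farther back than shut.
Start: joints at [-1.381, 0.276, 1.505, -0, 1.361, -0.121], TCP at [0.176, -0.547, 0.248] pointing down, gripper open.
Joint ranges: [-2.89, 2.89], [-0.75, 2.08], [0.22, 2.7], [-1.18, 4.32], [0.11, 2.71], [-2.7, 2.7]. Speed limits (rad/s): [2.57, 2.57, 3.14, 3.14, 3.14, 3.14].

INTERFACE

Orientations are given as a unit quaternion [w, x, y, z].
In Python, from rig import manip gives the robot as it stands.
- The arm moves only by the tool move_arm, never from a script. Its argument "steps" is one flat list of numbers, 7 for each row, row after row: the turn, a rotation vector about the world's x, y, z normalised to -1 to 1, where 1 is 360 degrees, then the shift along the world's x, y, z normalised to -1 to 1, where 1 is 1 m, then the opening, from -1 (shut) to 1 (fully open). A call has exactly 10 rows; each row is the pose to reach, as a shift and turn from the pose commanded when the call began, turning the shorter way round; what a row does not reach only later rows make up. A row lasts 1/10 s, in which the tool goes at most 50 mm and 8.59 degrees, less where a joint would pass 70% of its speed; a pose out of reach is approached as far as the arm can. A call with a number of a shift or a turn outside -1 to 1 is refused whole. A call with a gripper value outside its range is refused whole. The fingers move at their own pace and stop on an object; "squeeze" is the grip in N (left out, the last holds). Time passes only in rows, so rows that repeat a pose let the fingers close, or fill a call up. It gives the time, the measured TCP pose, the force, the opening and the grip force at its end, in the units of the state.
- manip.get_state(): the state, without advancing time (a new reading comes with each control period).
- manip.get_image(name): name is "scene" or "top" or "wrist"; returns a dict with "pixels" (420x560x3 uint8, blue, green, red), "fx", "fy", "cx", "cy" (pixels), "D" ([k1, k2, p1, p2, k3] as OpenCV has them; the pictures are not rectified), "R" (3x3) and "t" (3): a world point X has camera coordinates R X + t. Camera axes: x right, y down, z forward; pixel columns grow to the right and rows downward; lengths in m; the calibration is good to about 2 mm. A picture is of the moment at which its call begins. There is no depth.
- manip.sign_off(): hands the job in; it is judged then, once.
The state is a dict: "clock": time; "qpos": joint angles; "qd": joint speeds; "effort": joint torques, N m; "position": TCP position; "ee_rot": TCP orientation; "contact_force": force on the tool from outside, world axes, zero at the start; "moment": the same for the moment, N m; "width": finger opening in m; "gripper_force": force on a finger pad.
Only numpy, scipy, OpenCV 4.12 (cv2) and the standard library are available. Lean on these libraries where they do the work, as an engineer would, in place of code of your own. Each camera call takes 0.05 s, during which the arm holds its last target. There are 200 camera calls.

## Working session

There is one attempt and no reset: what is moved stays moved. The work goes in short steps, Python scripts to look and compute and a tool call to move; the robot and the scene stay as the last step left them, time stands still between calls to the robot, and variables do not carry over. Pictures are saved under pics/ and viewed, at most 10 in all, crops included, and the job is handed in when it is done.

Besides the shell and the picture viewer there is one more tool, called after ">>>" as name(argument=value, ...) on one line, values as JSON. move_arm: Moves the arm, as the interface text tells. Scaled input: -1 to 1 covers 1 m each way for a shift and 360 degrees each way for a turn. Its arguments: {"type":"object","properties":{"steps":{"type":"array"},"squeeze":{"type":"number"}},"required":["steps"]}

```bash
mkdir -p pics
cat > h.py <<'E'
import numpy as np, cv2
from rig import manip
def cam(n):
    d=manip.get_image(n); d['K']=np.array([[d['fx'],0,d['cx']],[0,d['fy'],d['cy']],[0,0,1]]); d['R']=np.array(d['R']);d['t']=np.array(d['t']);d['D']=np.array(d['D'],float);return d
def ray(d,uv):
    p=cv2.undistortPoints(np.array([[uv]],float),d['K'],d['D'])[0,0]
    v=d['R'].T@np.array([p[0],p[1],1]); return -d['R'].T@d['t'], v/np.linalg.norm(v)
def onz(d,uv,z):
    o,v=ray(d,uv); return o+v*(z-o[2])/v[2]
def tri(a,b):
    (o1,v1),(o2,v2)=a,b
    s=np.linalg.lstsq(np.c_[v1,-v2],o2-o1,rcond=None)[0]
    p,q=o1+s[0]*v1,o2+s[1]*v2; return (p+q)/2,np.linalg.norm(p-q)
def proj(d,X):
    return cv2.projectPoints(np.array(X,float).reshape(-1,3),cv2.Rodrigues(d['R'])[0],d['t'],d['K'],d['D'])[0][:,0]
E
python3 - <<'E'
from h import *
for n in('scene','top','wrist'):
    d=cam(n); cv2.imwrite(f'pics/{n}0.png',d['pixels']); print(n,-d['R'].T@d['t'],d['R'][2])
s=manip.get_state();print(s)
E
```

```text
scene [1.14277348 0.41851648 0.67282634] [-0.62632553 -0.44613767 -0.6392789 ]
top [ 0.31511709 -0.01574889  1.37680008] [ 0.19061383  0.01029218 -0.98161114]
wrist [ 0.2424681  -0.52537105  0.37196033] [-0.26534347 -0.08379149 -0.96050603]
{'clock': 0.15, 'qpos': array([-1.38101398e+00,  2.76451670e-01,  1.50580725e+00,  8.52503416e-06,
        1.36071767e+00, -1.20985237e-01]), 'qd': array([-0.00013246, -0.00297649, -0.00600531,  0.00142126,  0.00172317,
       -0.00041784]), 'effort': array([ 1.58676663e-03, -4.17143476e+01, -2.46031862e+01, -1.08276113e-04,
        7.61424395e-03, -1.90639901e-05]), 'position': array([ 0.17576648, -0.54709991,  0.24765129]), 'ee_rot': array([-6.91700382e-04,  9.87952109e-01,  1.54758363e-01, -1.96322292e-05]), 'contact_force': array([0.78178749, 0.41473875, 0.16115791]), 'moment': array([ 0.05904283,  0.02405712, -0.01974354]), 'gripper_force': 0.0, 'width': 0.08548810925201952}
```

View pics/scene0.png

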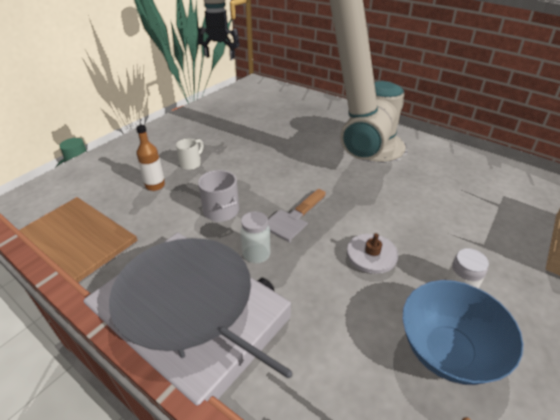

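View pics/top0.png

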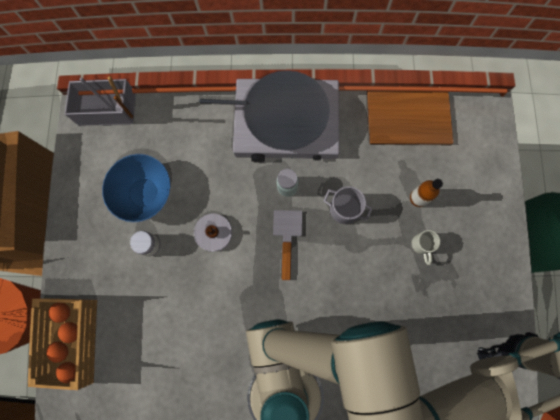

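The scene view shows the nested lids at about (373,250) and the pot at (219,195). The top view shows the lids at (212,232), with their wooden collar and stem, and the pot at (348,204), with the jar and bottle to either side of it. I'll zoom in on both.

Run:
```python
from h import *
s=cv2.imread('pics/scene0.png');t=cv2.imread('pics/top0.png')
c=lambda im,x,y:cv2.resize(im[y-35:y+35,x-45:x+45],(400,300),interpolation=cv2.INTER_CUBIC)
cv2.imwrite('pics/crop1.png',np.vstack([np.hstack([c(s,373,250),c(s,219,195)]),np.hstack([c(t,212,232),c(t,348,204)])]))
S=cam('scene');T=cam('top')
for n,d,(x,y) in(('s',S,(373,250)),('t',T,(212,232))):
    h=cv2.cvtColor(d['pixels'],cv2.COLOR_BGR2HSV)[y-30:y+30,x-40:x+40]
    m=((h[...,1]>90)&((h[...,0]<20)|(h[...,0]>170))).astype(np.uint8)
    k,l,st,ce=cv2.connectedComponentsWithStats(m)
    print(n,[(st[i]+np.array([x-40,y-30,0,0,0]),ce[i]+[x-40,y-30]) for i in range(1,k) if st[i][4]>10])
print('lids~',onz(T,(212,232),.04),'pot~',onz(T,(348,204),.1))
```

```text
s [(array([366, 234,  15,  21, 211]), array([373.41232227, 245.90047393]))]
t [(array([206, 226,  12,  11, 107]), array([211.42056075, 231.04672897]))]
lids~ [0.50291885 0.22653961 0.04      ] pot~ [ 0.57802614 -0.18905338  0.1       ]
```

View pics/crop1.png

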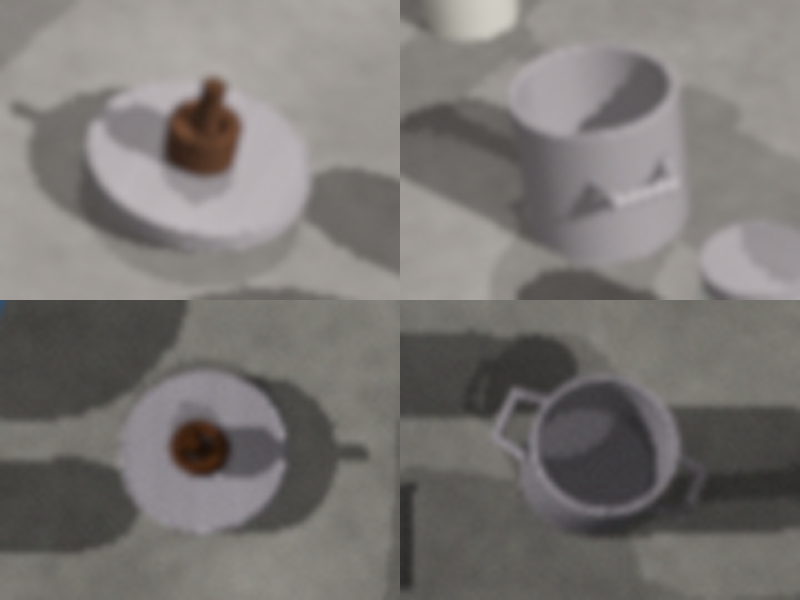

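The crops show the stem tip at about scene (376,234) and top (211.6,229). The pot's rim centre is at about scene (217.6,181.3) and top (348.8,202.8), with one lug toward the top view's upper left. I'll triangulate both and check how vertical things look in the scene view.

Run:
```python
from h import *
S=cam('scene');T=cam('top')
stem,e=tri(ray(S,(376.2,234.6)),ray(T,(211.6,229.4)));print('stem',stem,e)
pot,e=tri(ray(S,(217.6,181.3)),ray(T,(348.8,202.8)));print('pot rim',pot,e)
# vertical / level circle in scene at the lids
x,y=stem[:2]
print('vertical in scene',proj(S,[[x,y,0],[x,y,.051],[x,y,.079]]),'top',proj(T,[[x,y,.044],[x,y,.051],[x,y,.079]]))
a=np.linspace(0,2*np.pi,60)
print('level ellipse',cv2.fitEllipse(proj(S,np.c_[x+.06*np.cos(a),y+.06*np.sin(a),0*a+.025]).astype(np.float32)))
for d,(cx,cy),n in((S,(373,250),'s'),(T,(212,232),'t')):
    im=d['pixels'].astype(int);h=cv2.cvtColor(d['pixels'],cv2.COLOR_BGR2HSV)
    g=im[...,0]-im[...,1]  # steel is bluish-violet
    sub=(g[cy-35:cy+35,cx-45:cx+45]>3).astype(np.uint8)
    sub=cv2.morphologyEx(sub,cv2.MORPH_CLOSE,np.ones((5,5)))
    cs,_=cv2.findContours(sub,cv2.RETR_EXTERNAL,cv2.CHAIN_APPROX_NONE);c=max(cs,key=cv2.contourArea)
    el=cv2.fitEllipse(cv2.convexHull(c));print(n,(el[0][0]+cx-45,el[0][1]+cy-35),el[1:])
print('plate top', onz(T,(212,232),.025))
# pot lugs: from top crop, left lug tip ~ (497,437-300)
l=onz(T,(303+97/4.444,169+137/4.286),.066);r=onz(T,(303+300/4.444,169+190/4.286),.066);print('lugs',l,r)
```

```text
stem [0.50445034 0.22503371 0.07587833] 0.007541168895416415
pot rim [ 0.58168985 -0.19110376  0.09619325] 0.0024437302359426732
vertical in scene [[369.47414662 257.18744926]
 [372.81898557 242.20125384]
 [374.75134064 233.48543452]] top [[212.26979581 231.32976774]
 [211.87210199 231.00993923]
 [210.2401888  229.69725607]]
level ellipse ((371.2023010253906, 250.869384765625), (35.129302978515625, 51.32697296142578), 103.4815444946289)
s (372.64232635498047, 253.04941177368164) ((33.465248107910156, 49.058528900146484), 105.9345474243164)
t (212.5536346435547, 232.08677291870117) ((36.79997634887695, 37.46472930908203), 55.00932693481445)
plate top [0.50502614 0.22925828 0.025     ]
lugs [ 0.59472379 -0.12264733  0.066     ] [ 0.55571458 -0.2620114   0.066     ]
```

The lids are level with the stem at about (0.504, 0.227) and its tip at about 0.076 (0.079 expected). The pot axis is at about (0.581, −0.191) with the rim at 0.096 (0.100 expected). Next I move over the lids.

>>> move_arm(steps=[0,0,0.083,0.164,0.387,0,1,0,0,0.083,0.164,0.387,0,1,0,0,0.083,0.164,0.387,0,1,0,0,0.083,0.164,0.387,0,1,0,0,0.083,0.164,0.387,0,1,0,0,0.083,0.164,0.387,0,1,0,0,0.083,0.164,0.387,0,1,0,0,0.083,0.164,0.387,0,1,0,0,0.083,0.164,0.387,0,1,0,0,0.083,0.164,0.387,0,1])

```text
clock: 1.35
position: [0.3403, -0.158, 0.2486]
ee_rot: [-0.0, 0.914, 0.406, 0.0]
contact_force: [-0.4, -0.6, 0.2]
width: 0.0851
gripper_force: 0.0
```

>>> move_arm(steps=[0,0,0.083,0.164,0.387,-0.02,1,0,0,0.083,0.164,0.387,-0.02,1,0,0,0.083,0.164,0.387,-0.02,1,0,0,0.083,0.164,0.387,-0.02,1,0,0,0.083,0.164,0.387,-0.02,1,0,0,0.083,0.164,0.387,-0.02,1,0,0,0.083,0.164,0.387,-0.02,1,0,0,0.083,0.164,0.387,-0.02,1,0,0,0.083,0.164,0.387,-0.02,1,0,0,0.083,0.164,0.387,-0.02,1])

```text
clock: 2.35
position: [0.5054, 0.2277, 0.2275]
ee_rot: [0.0, 0.779, 0.627, -0.0]
contact_force: [-0.3, -0.9, 0.2]
width: 0.0853
gripper_force: 0.0
```

Run:
```python
from h import *
d=cam('wrist');cv2.imwrite('pics/w1.png',d['pixels']);np.save('w1.npy',d,allow_pickle=True)
s=manip.get_state();print(s['clock'],s['position'],s['ee_rot'],s['qpos'],-d['R'].T@d['t'])
for z in(.025,.051,.079):print(proj(d,[.504,.227,z]))
```

```text
2.4 [0.50441231 0.22599272 0.22761713] [ 3.33206338e-04  7.79185064e-01  6.26793120e-01 -9.54009790e-04] [ 2.96165674e-01  2.55853816e-01  1.58584830e+00 -1.37823081e-03
  1.30141383e+00  5.12467624e-01] [0.5200849  0.2968649  0.35186123]
[[279.66833028 183.53184027]]
[[279.60104084 190.21704094]]
[[279.51524236 198.73908608]]
```

View pics/w1.png

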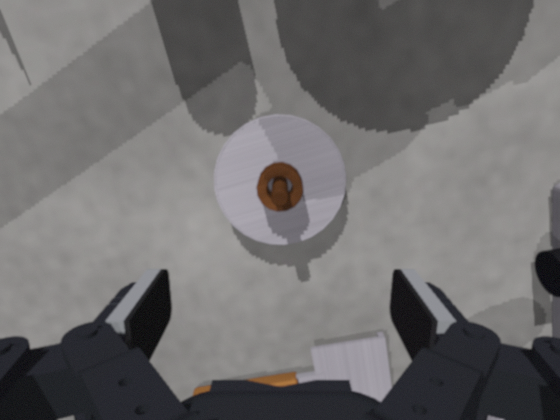

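The wrist view shows the plate at about (280,180), the collar at (280,187) and the stem tip near (282,203). I'll fit these.

Run:
```python
from h import *
d=np.load('w1.npy',allow_pickle=True).item();im=d['pixels'];h=cv2.cvtColor(im,cv2.COLOR_BGR2HSV)
m=((h[...,1]>90)&((h[...,0]<20)|(h[...,0]>170))).astype(np.uint8);m[260:]=0
cs,_=cv2.findContours(m,cv2.RETR_EXTERNAL,cv2.CHAIN_APPROX_NONE);c=max(cs,key=cv2.contourArea)
el=cv2.fitEllipse(c);print('collar',el,onz(d,el[0],.051))
L=im.astype(int)
p=(((L[...,0]-L[...,1]>4)|(m>0))).astype(np.uint8);p[260:]=0;p[:100]=0
p=cv2.morphologyEx(p,cv2.MORPH_OPEN,np.ones((5,5)))
cs,_=cv2.findContours(p,cv2.RETR_EXTERNAL,cv2.CHAIN_APPROX_NONE);c=max(cs,key=cv2.contourArea)
el=cv2.fitEllipse(cv2.convexHull(c));print('plate',el,onz(d,el[0],.047))
print('tip ray',onz(d,(282,203),.079))
T=cam('top')
print('tri collar', )
cv2.imwrite('pics/w1c.png',cv2.resize(im[145:235,220:340],(800,600),interpolation=cv2.INTER_CUBIC))
```

```text
collar ((279.5236511230469, 186.66574096679688), (43.490318298339844, 46.98765563964844), 1.575210690498352) [0.5045893 0.2299796 0.051    ]
plate ((279.4812316894531, 179.29786682128906), (129.96444702148438, 132.01307678222656), 98.51770782470703) [0.50570845 0.23527976 0.047     ]
tip ray [0.50513301 0.22330222 0.079     ]
tri collar
```

View pics/w1c.png

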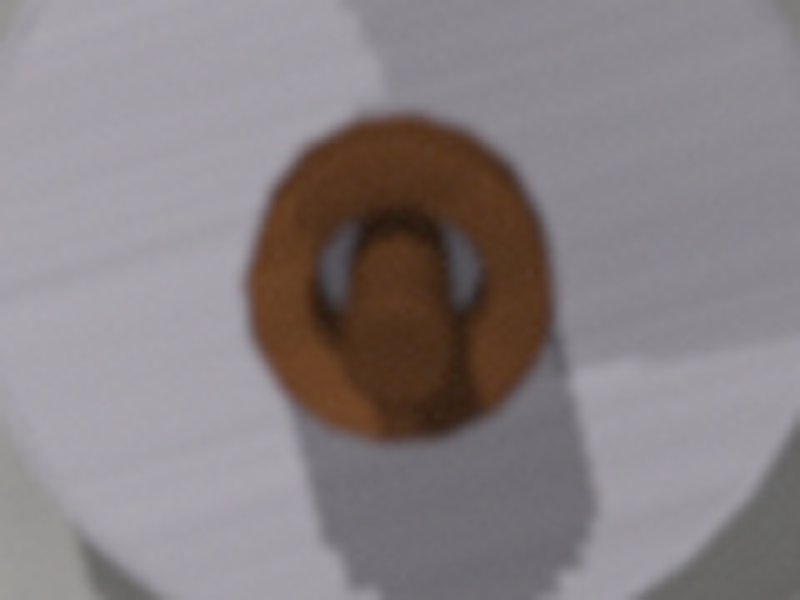

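The stem tip is at about (279.7,197.2), the hole centre at (280,186), and the plate centre at (279.5,179.3). I'll cast these at the right heights and triangulate the tip with the top view.

Run:
```python
from h import *
d=np.load('w1.npy',allow_pickle=True).item();S=cam('scene')
print('tip',onz(d,(279.7,197.2),.079),'plate',onz(d,(279.5,179.3),.025),'collar hole',onz(d,(280,188.3),.051))
print('tri wrist+scene',tri(ray(d,(279.7,197.2)),ray(S,(376,234.4))))
print(onz(d,(279.7,197.2),.079)-manip.get_state()['position'])
```

```text
tip [0.50439775 0.22815311 0.079     ] plate [0.50468706 0.23083    0.025     ] collar hole [0.50467754 0.22853178 0.051     ]
tri wrist+scene (array([0.50432138, 0.22810087, 0.07787114]), np.float64(0.0004509600545386745))
[ 0.00079751  0.00346389 -0.14911375]
```

>>> move_arm(steps=[0,0,0,0.0,0.001,-0.02,0,0,0,0,0.0,0.002,-0.05,0,0,0,0,0.0,0.002,-0.08,0,0,0,0,0.0,0.002,-0.1,0,0,0,0,0.0,0.002,-0.11,0,0,0,0,0.0,0.002,-0.115,0,0,0,0,0.0,0.002,-0.115,0,0,0,0,0.0,0.002,-0.115,0,0,0,0,0.0,0.002,-0.115,0,0,0,0,0.0,0.002,-0.115,0])

```text
clock: 3.5
position: [0.5043, 0.2287, 0.1142]
ee_rot: [0.0, 0.779, 0.626, 0.001]
contact_force: [-1.1, 0.3, -0.2]
width: 0.0426
gripper_force: 0.0
```

Run:
```python
from h import *
s=manip.get_state();print(s['clock'],s['position'],s['ee_rot'],s['width'],s['qd'])
```

```text
3.5 [0.50431782 0.2287118  0.11416969] [3.52230836e-04 7.79461320e-01 6.26449749e-01 7.98991874e-04] 0.04255716221019471 [ 0.00153156  0.00171535  0.0040072  -0.00033386  0.00022363  0.00127042]
```

>>> move_arm(steps=[0,0,0,0,0,-0.01,0,0,0,0,0,0,-0.022,0,0,0,0,0,0,-0.032,0,0,0,0,0,0,-0.038,0,0,0,0,0,0,-0.041,0,0,0,0,0,0,-0.041,0,0,0,0,0,0,-0.041,0,0,0,0,0,0,-0.041,-0.4,0,0,0,0,0,-0.041,-0.7,0,0,0,0,0,-0.041,-1], squeeze=50)

```text
clock: 4.5
position: [0.5045, 0.2286, 0.0728]
ee_rot: [0.0, 0.779, 0.626, 0.001]
contact_force: [1.3, -0.1, 0.4]
width: 0.0122
gripper_force: 48.7
```

>>> move_arm(steps=[0,0,0,0,0,0,-1,0,0,0,0,0,0,-1,0,0,0,0,0,0,-1,0,0,0,0,0,0,-1,0,0,0,0,0,0,-1,0,0,0,0,0,0.001,-1,0,0,0,0,0,0.004,-1,0,0,0,0,0,0.008,-1,0,0,0,0,0,0.012,-1,0,0,0,0,0,0.015,-1])

```text
clock: 5.5
position: [0.5036, 0.2285, 0.0875]
ee_rot: [-0.0, 0.78, 0.626, -0.0]
contact_force: [0.2, 0.2, -4.6]
width: 0.0122
gripper_force: 48.7
```

The grasp holds: a 4 N load and both lids have come up. I'll lift to carrying height, then refine the pot's rim from the fixed cameras.

>>> move_arm(steps=[0,0,0,0,0,0.005,-1,0,0,0,0,0,0.015,-1,0,0,0,0,0,0.03,-1,0,0,0,0,0,0.05,-1,0,0,0,0,0,0.07,-1,0,0,0,0,0,0.09,-1,0,0,0,0,0,0.105,-1,0,0,0,0,0,0.117,-1,0,0,0,0,0,0.123,-1,0,0,0,0,0,0.125,-1])

```text
clock: 6.5
position: [0.504, 0.2285, 0.213]
ee_rot: [0.0, 0.78, 0.626, 0.0]
contact_force: [0.7, -0.3, -3.6]
width: 0.0122
gripper_force: 48.8
```

Run:
```python
from h import *
P={}
vis=[]
S,T=cam('scene'),cam('top')
def edgepts(d,c,rad,z=.1,r=.05):
    # radial search for strongest gradient around the predicted outer rim circle
    a=np.linspace(0,2*np.pi,72,endpoint=False)
    g=cv2.GaussianBlur(d['pixels'][...,0].astype(np.float32)-0,(3,3),0)
    return a,g
for n,d,b in(('scene',S,(190,150,250,225)),('top',T,(320,175,380,232))):
    im=d['pixels'];x0,y0,x1,y1=b
    L=cv2.bilateralFilter(im,5,30,3).astype(int)
    q=L[...,0]-L[...,1]
    sub=(q[y0:y1,x0:x1]>3).astype(np.uint8)
    print(n,sub.sum())
    big=cv2.resize(im[y0:y1,x0:x1],(400,300*(1) if 0 else 400),interpolation=cv2.INTER_CUBIC)
    mk=cv2.resize(sub*255,(400,400),interpolation=cv2.INTER_NEAREST)
    # projected nominal rim circles
    a=np.linspace(0,2*np.pi,90)
    for rr,col in((.05,(0,0,255)),(.046,(0,255,0))):
        p=proj(d,np.c_[.581+rr*np.cos(a),-.191+rr*np.sin(a),0*a+.1]);p=(p-[x0,y0]+.5)*[400/(x1-x0),400/(y1-y0)]
        if rr==.05:
            o=big.copy()
            cv2.polylines(o,[p.astype(np.int32)],True,col,1)
    vis.append(np.hstack([o,cv2.cvtColor(mk,cv2.COLOR_GRAY2BGR)]))
v=np.vstack(vis);cv2.imwrite('pics/pot.png',cv2.resize(v,(600,600)))
```

```text
scene 293
top 395
```

View pics/pot.png

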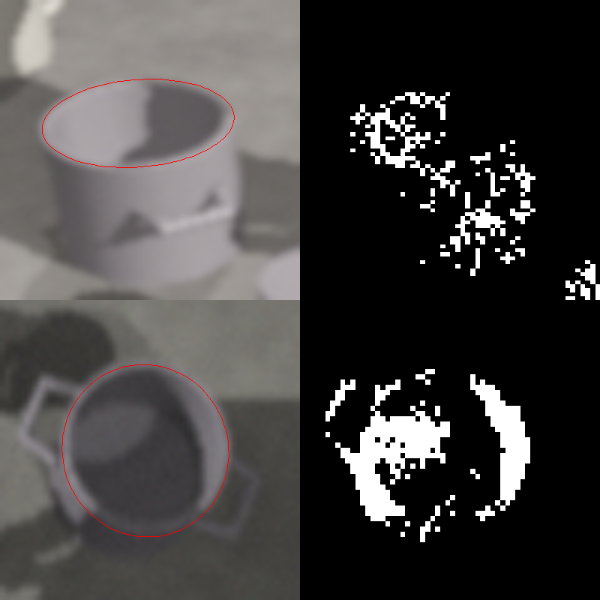

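The predicted rim circle (red) lies on the seen rim in both views to within about a pixel, so the pot axis is (0.581, −0.191). I'll carry the lids over.

>>> move_arm(steps=[0,0,0,0.001,-0.004,0,-1,0,0,0,0.002,-0.013,0,-1,0,0,0,0.005,-0.029,0,-1,0,0,0,0.009,-0.05,0,-1,0,0,0,0.014,-0.076,0,-1,0,0,0,0.019,-0.105,0,-1,0,0,0,0.025,-0.134,0,-1,0,0,0,0.03,-0.164,0,-1,0,0,0,0.035,-0.193,0,-1,0,0,0,0.041,-0.222,0,-1])

```text
clock: 7.6
position: [0.5444, 0.0038, 0.2121]
ee_rot: [0.0, 0.78, 0.626, -0.0]
contact_force: [1.0, -0.3, -4.8]
width: 0.0118
gripper_force: 48.9
```

>>> move_arm(steps=[0,0,0,0.005,-0.029,0,-1,0,0,0,0.011,-0.059,0,-1,0,0,0,0.016,-0.088,0,-1,0,0,0,0.021,-0.117,0,-1,0,0,0,0.026,-0.143,0,-1,0,0,0,0.03,-0.164,0,-1,0,0,0,0.033,-0.18,0,-1,0,0,0,0.035,-0.191,0,-1,0,0,0,0.036,-0.196,0,-1,0,0,0,0.036,-0.198,0,-1])

```text
clock: 8.6
position: [0.5807, -0.1916, 0.2122]
ee_rot: [-0.0, 0.78, 0.626, 0.0]
contact_force: [-1.0, 0.1, -4.1]
width: 0.0122
gripper_force: 48.9
```

Run:
```python
from h import *
S,T=cam('scene'),cam('top')
s=manip.get_state();print(s['clock'],s['position'],s['ee_rot'],s['contact_force'],s['width'])
v=[]
p=s['position'];a=np.linspace(0,2*np.pi,90)
for d in(S,T):
    c=proj(d,[.581,-.191,.11])[0].astype(int);x0,y0=c[0]-50,c[1]-60
    im=cv2.resize(d['pixels'][y0:y0+100,x0:x0+100],(400,400),interpolation=cv2.INTER_CUBIC)
    for cx,cy,z,r,col in((p[0],p[1],p[2]-.0728+.025,.06,(0,255,0)),(.581,-.191,.1,.05,(0,0,255))):
        q=proj(d,np.c_[cx+r*np.cos(a),cy+r*np.sin(a),0*a+z]);cv2.polylines(im,[((q-[x0,y0]+.5)*4).astype(np.int32)],True,col,1)
    v.append(im)
cv2.imwrite('pics/hover.png',np.hstack(v))
```

```text
8.7 [ 0.58064825 -0.19093038  0.21228567] [-3.16986960e-04  7.79392701e-01  6.26535643e-01  6.96178073e-05] [ 0.76060873  0.7009556  -4.76244679] 0.011849936740052261
```

View pics/hover.png

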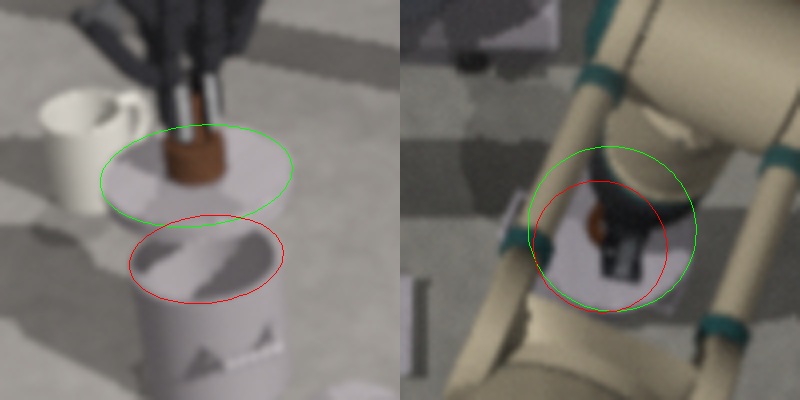

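The lids hang level and match the predicted circle, centred above the pot's mouth in both views. I'll lower in stages and watch the force.

>>> move_arm(steps=[0,0,0,0,0,-0.004,-1,0,0,0,0,0,-0.01,-1,0,0,0,0,0,-0.017,-1,0,0,0,0,0,-0.024,-1,0,0,0,0,0,-0.03,-1,0,0,0,0,0,-0.035,-1,0,0,0,0,0,-0.039,-1,0,0,0,0,0,-0.042,-1,0,0,0,0,0,-0.044,-1,0,0,0,0,0,-0.045,-1])

```text
clock: 9.7
position: [0.5809, -0.1915, 0.1672]
ee_rot: [0.0, 0.78, 0.626, 0.0]
contact_force: [-0.9, -0.9, -5.6]
width: 0.0117
gripper_force: 48.9
```

>>> move_arm(steps=[0,0,0,0,0,-0.001,-1,0,0,0,0,0,-0.002,-1,0,0,0,0,0,-0.003,-1,0,0,0,0,0,-0.004,-1,0,0,0,0,0,-0.005,-1,0,0,0,0,0,-0.006,-1,0,0,0,0,0,-0.007,-1,0,0,0,0,0,-0.007,-1,0,0,0,0,0,-0.007,-1,0,0,0,0,0,-0.007,-1])

```text
clock: 10.7
position: [0.5809, -0.1915, 0.1604]
ee_rot: [0.0, 0.78, 0.626, 0.0]
contact_force: [1.2, -0.0, -3.8]
width: 0.0118
gripper_force: 48.9
```

>>> move_arm(steps=[0,0,0,0,0,-0.001,-1,0,0,0,0,0,-0.002,-1,0,0,0,0,0,-0.003,-1,0,0,0,0,0,-0.0035,-1,0,0,0,0,0,-0.004,-1,0,0,0,0,0,-0.0045,-1,0,0,0,0,0,-0.005,-1,0,0,0,0,0,-0.005,-1,0,0,0,0,0,-0.005,-1,0,0,0,0,0,-0.005,-1])

```text
clock: 11.7
position: [0.5809, -0.1915, 0.1553]
ee_rot: [0.0, 0.78, 0.626, 0.0]
contact_force: [0.6, 0.0, -3.7]
width: 0.0127
gripper_force: 48.9
```

Run:
```python
from h import *
for i in range(3):
    cam('scene');s=manip.get_state();print(s['clock'],s['position'],s['contact_force'],s['moment'])
```

```text
11.75 [ 0.58085641 -0.19149889  0.15536762] [ 0.66056099 -0.3615693  -3.76523588] [-0.01519144  0.01781437  0.05953697]
11.8 [ 0.58087818 -0.19151109  0.15536449] [-0.25499283 -0.08991227 -4.5228287 ] [ 0.00145367  0.02182043 -0.01972296]
11.85 [ 0.58085867 -0.19150218  0.15537573] [ 0.52006749  0.28897124 -4.69460619] [0.01442263 0.01233982 0.03607075]
```

Still hanging at 0.1554, with about 0.5 mm left to home (0.1548). I'll go on by fractions of a millimetre.

>>> move_arm(steps=[0,0,0,0,0,-0.0003,-1,0,0,0,0,0,-0.0006,-1,0,0,0,0,0,-0.0009,-1,0,0,0,0,0,-0.0012,-1,0,0,0,0,0,-0.0014,-1,0,0,0,0,0,-0.0014,-1,0,0,0,0,0,-0.0014,-1,0,0,0,0,0,-0.0014,-1,0,0,0,0,0,-0.0014,-1,0,0,0,0,0,-0.0014,-1])

```text
clock: 12.85
position: [0.581, -0.1915, 0.1547]
ee_rot: [0.0, 0.779, 0.626, 0.0]
contact_force: [-2.7, 0.4, 5.6]
width: 0.0125
gripper_force: 49.8
```

Contact: the height matches home (0.1547), pressing about 10 N. I'll ease the push slightly and let go of the stem.

>>> move_arm(steps=[0,0,0,0,0,0.0004,-1,0,0,0,0,0,0.0004,-1,0,0,0,0,0,0.0004,-0.6,0,0,0,0,0,0.0004,-0.5,0,0,0,0,0,0.0004,-0.3,0,0,0,0,0,0.0004,0,0,0,0,0,0,0.0004,0.4,0,0,0,0,0,0.0004,0.4,0,0,0,0,0,0.0004,0.4,0,0,0,0,0,0.0004,0.4], squeeze=40)

```text
clock: 13.85
position: [0.5809, -0.1915, 0.1544]
ee_rot: [0.0, 0.78, 0.626, 0.0]
contact_force: [0.8, -0.3, 0.1]
width: 0.0596
gripper_force: 0.0
```

Run:
```python
from h import *
S,W=cam('scene'),cam('wrist')
s=manip.get_state();print(s['clock'],s['position'],s['contact_force'],s['width'])
v=[];a=np.linspace(0,2*np.pi,90)
d=S;c=proj(d,[.581,-.191,.11])[0].astype(int);x0,y0=c[0]-40,c[1]-50
im=cv2.resize(d['pixels'][y0:y0+80,x0:x0+80],(400,400),interpolation=cv2.INTER_CUBIC)
q=proj(d,np.c_[.581+.06*np.cos(a),-.191+.06*np.sin(a),0*a+.107]);cv2.polylines(im,[((q-[x0,y0]+.5)*5).astype(np.int32)],True,(0,255,0),1)
w=W['pixels'].copy()
q=proj(W,np.c_[.581+.06*np.cos(a),-.191+.06*np.sin(a),0*a+.107]);cv2.polylines(w,[q.astype(np.int32)],True,(0,255,0),1)
q=proj(W,np.c_[.581+.007*np.cos(a),-.191+.007*np.sin(a),0*a+.161]);cv2.polylines(w,[q.astype(np.int32)],True,(0,0,255),1)
cv2.imwrite('pics/rel.png',np.hstack([im,cv2.resize(w,(400,400)) if 0 else cv2.copyMakeBorder(cv2.resize(w,(400,300)),0,100,0,0,cv2.BORDER_CONSTANT)]))
```

```text
13.95 [ 0.58084311 -0.19146781  0.15434652] [-0.17897564 -0.41924234  0.10666187] 0.059687682669112715
```

View pics/rel.png

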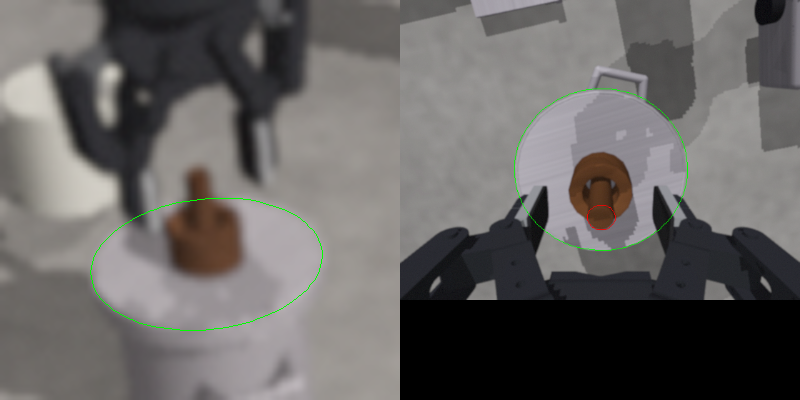

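The strainer is seated and level: the plate rim lies on the predicted circle in both views, and the stem tip is where expected. Next I go down around the collar and grip it.

>>> move_arm(steps=[0,0,0,0,0,-0.004,0.4,0,0,0,0,0,-0.01,0.4,0,0,0,0,0,-0.016,0.4,0,0,0,0,0,-0.021,0.4,0,0,0,0,0,-0.025,0.4,0,0,0,0,0,-0.027,0.4,0,0,0,0,0,-0.028,0.4,0,0,0,0,0,-0.028,0.4,0,0,0,0,0,-0.028,0.4,0,0,0,0,0,-0.028,0.2], squeeze=40)

```text
clock: 14.95
position: [0.581, -0.1915, 0.1266]
ee_rot: [0.0, 0.78, 0.626, 0.0]
contact_force: [0.2, 0.4, 0.0]
width: 0.0512
gripper_force: 0.0
```

>>> move_arm(steps=[0,0,0,0,0,0,0.1,0,0,0,0,0,0,0.05,0,0,0,0,0,0,0,0,0,0,0,0,0,-0.05,0,0,0,0,0,0,-0.1,0,0,0,0,0,0,-0.2,0,0,0,0,0,0,-0.4,0,0,0,0,0,0,-0.7,0,0,0,0,0,0,-1,0,0,0,0,0,0,-1])

```text
clock: 15.95
position: [0.581, -0.1915, 0.1266]
ee_rot: [0.0, 0.78, 0.626, 0.0]
contact_force: [-0.3, -0.8, 3.7]
width: 0.0382
gripper_force: 40.9
```

>>> move_arm(steps=[0,0,0,0,0,0.001,-1,0,0,0,0,0,0.002,-1,0,0,0,0,0,0.003,-1,0,0,0,0,0,0.004,-1,0,0,0,0,0,0.006,-1,0,0,0,0,0,0.008,-1,0,0,0,0,0,0.01,-1,0,0,0,0,0,0.012,-1,0,0,0,0,0,0.014,-1,0,0,0,0,0,0.015,-1])

```text
clock: 16.95
position: [0.5809, -0.1915, 0.1417]
ee_rot: [0.0, 0.78, 0.626, 0.0]
contact_force: [-0.3, -0.3, -1.8]
width: 0.038
gripper_force: 40.4
```

Run:
```python
from h import *
S=cam('scene');s=manip.get_state();print(s['clock'],s['position'],s['contact_force'],s['moment'],s['width'])
c=proj(S,[.581,-.191,.11])[0].astype(int);x0,y0=c[0]-40,c[1]-40
cv2.imwrite('pics/lift.png',cv2.resize(S['pixels'][y0:y0+80,x0:x0+80],(480,480),interpolation=cv2.INTER_CUBIC))
```

```text
17.0 [ 0.58101211 -0.19156263  0.1417389 ] [ 0.52291828 -0.77537024 -2.04938046] [-0.03266762 -0.04665213  0.04694763] 0.03781619147102411
```

View pics/lift.png

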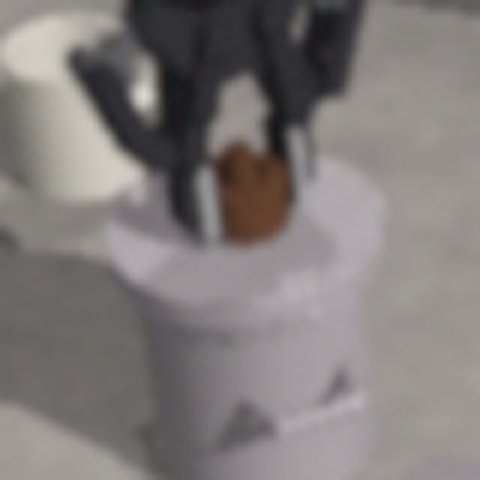

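The load is 2 N, so only the cover is lifting; the view shows it level, with the strainer's flange still on the rim and the stem free inside the collar. I'll continue straight up.

>>> move_arm(steps=[0,0,0,0,0,0.002,-1,0,0,0,0,0,0.006,-1,0,0,0,0,0,0.012,-1,0,0,0,0,0,0.018,-1,0,0,0,0,0,0.024,-1,0,0,0,0,0,0.03,-1,0,0,0,0,0,0.035,-1,0,0,0,0,0,0.038,-1,0,0,0,0,0,0.04,-1,0,0,0,0,0,0.04,-1])

```text
clock: 18.0
position: [0.5809, -0.1915, 0.1816]
ee_rot: [0.0, 0.78, 0.626, 0.0]
contact_force: [0.6, -0.3, -2.4]
width: 0.0382
gripper_force: 40.4
```

>>> move_arm(steps=[0,0,0,0,0,0.002,-1,0,0,0,0,0,0.006,-1,0,0,0,0,0,0.012,-1,0,0,0,0,0,0.018,-1,0,0,0,0,0,0.023,-1,0,0,0,0,0,0.027,-1,0,0,0,0,0,0.029,-1,0,0,0,0,0,0.03,-1,0,0,0,0,0,0.03,-1,0,0,0,0,0,0.03,-1])

```text
clock: 19.0
position: [0.5807, -0.1914, 0.2111]
ee_rot: [-0.0, 0.78, 0.626, -0.0]
contact_force: [-0.2, -0.3, -2.0]
width: 0.0375
gripper_force: 40.4
```

Run:
```python
from h import *
S=cam('scene');s=manip.get_state();print(s['clock'],s['position'],s['contact_force'],s['width'],s['gripper_force'])
c=proj(S,[.581,-.191,.13])[0].astype(int);x0,y0=c[0]-55,c[1]-55
im=cv2.resize(S['pixels'][y0:y0+110,x0:x0+110],(550,550),interpolation=cv2.INTER_CUBIC)
a=np.linspace(0,2*np.pi,90)
for r,z,col in((.06,.107+.085,(0,255,0)),(.055,.104,(0,0,255))):
    q=proj(S,np.c_[.581+r*np.cos(a),-.191+r*np.sin(a),0*a+z]);cv2.polylines(im,[((q-[x0,y0]+.5)*5).astype(np.int32)],True,col,1)
cv2.imwrite('pics/end.png',im)
```

```text
19.05 [ 0.5807119  -0.19141157  0.21106641] [ 0.69205307 -0.54095312 -2.21031639] 0.03795797383443895 40.39241063015652
```

View pics/end.png

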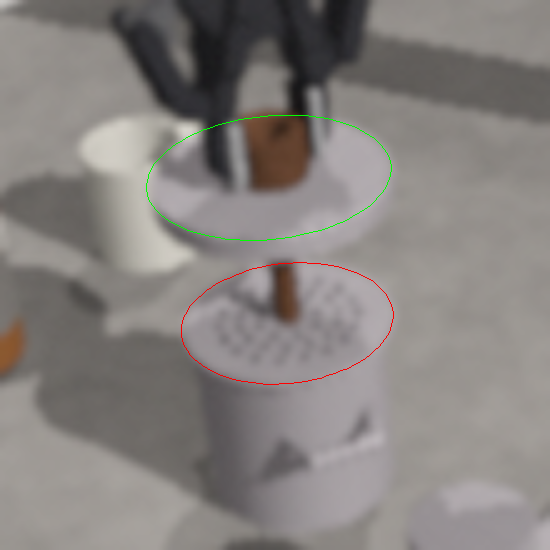

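The cover is level and about 84 mm above its nested place (67 needed), held straight above the pot, and the strainer sits flat on the rim. I'm handing in.

```bash
python3 -c "
from rig import manip
print(manip.sign_off())"
```

```text
the job is handed in; nothing more can be done
None
```

The job is handed in at about 19 s: the strainer sits flat in the pot, and the gripper is holding the cover level above it, about 84 mm above its nested place (67 mm needed).

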